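# Seal the spice box by the hob

### The job

Close up the blue spice box: slide its wooden lid towards the latch until it meets the rubber seal, hook the latch's yellow loop bar down behind the steel keeper on the lid, then press the red thumb lever down past its stiff points until it snaps under the brass catch and lies completely flat, and let go. The box stands on soft feet, so press with feeling: do not squash the feet flat, keep the push on the lever under 25 N, and do not knock over or shift the things around it.

Things in the scene. Friction and masses are not known exactly. Their poses are not given: they have to be found in the camera images.
- spice_box (a joint): height (m) of the spice box on its soft feet: within 2 mm of 0 at rest, negative when pressed down. It sinks about 1 mm per newton, with deck, lid and latch, so the lever gives way under a finger; the feet are squashed flat at -0.018. The box can only bob up and down.
- deck_edge (a point): on the box's top plane (85 mm above the counter), middle of the joint between blue deck and wooden lid when shut. Axes: x along the box's centre line from latch to lid, y left across the box, z up. The box is 120 mm wide; the deck reaches 105 mm to -x (towards the robot), the shut lid 125 mm to +x, tops flush.
- lid (a joint): how far the wooden lid is slid open (m) along the box's +x: 0 = fully shut, at most 0.040. About 1.5 N of drag. Closing, it meets the rubber seal at 0.004; from there the seal is a spring of 20 N per mm that only the latch holds compressed (latched, it stays near 0.002).
- lid_grip (a point): middle of the top of the dark wooden grip rib on the lid: 14 mm thick along x, 60 mm long along y, 24 mm high; 75 mm to +x of the keeper's back face. Axes as the box's.
- keeper (a point): foot of the keeper's back (+x) face on the lid's top plane, on the centre line; axes as the box's. Steel post 14 mm wide (y), 5 mm thick, 15 mm high; its top lip (3 mm thick, underside at 12 mm) overhangs the back face by 3 mm to +x. To clear the lip the loop bar's axis must be above 19 mm or over 7 mm to +x; hooked, it lies 3 to 4 mm to +x and 6 to 8 mm up.
- lever (a joint): angle of the latch lever (rad): 0 = closed, flat over the deck, pointing to the box's -x (to the robot); 1.57 = upright; stop at 1.92, leaning to the lid. Stiff pivot (0.15 N m), stays where left. Moments to press it, loop hooked: up to 0.35 N m near 0.6, falling (over centre near 0.15), then 0.4 to 0.5 N m near 0.08 to snap past the catch (7 to 12 N at the thumb plate).
- lever_pivot (a point): the lever's hinge axis (along y) on the centre line, 12.5 mm above the deck and 20 mm to -x of deck_edge; axes as the box's. The loop's own pivot rides on the lever: at lever angle t it lies at x = -16 cos(t - 0.09), z = 16 sin(t - 0.09) mm from here.
- thumb_centre (a point): middle of the pushed face of the red thumb plate (24 mm along the lever, 26 mm wide, 4 mm thick) at the lever's end, 52 mm from the hinge axis; the lever ends at 64 mm and is 22 mm wide. The face is up when flat (then 18.5 mm above the deck, 6 mm above the hinge axis) and faces the lid when upright; z is its normal.
- thumb_plate: the red thumb plate itself (see thumb_centre); its origin lies on the lever's hinge axis. Pushing force on it must stay under 25 N.
- catch_nose (a point): axis of the 4 mm thick, 12 mm wide round nose of the sprung brass catch standing on the deck just beyond the flat lever's end: 65.5 mm to -x of the hinge axis, 20 mm above the deck. The lever's end must be pushed down past it; it gives way and then holds the lever down. Do not press on the catch itself; axes as the box's.
- loop (a joint): angle of the wire loop on the lever (rad). The direction from its pivot to the bar, as an angle from the box's +x up and over towards -x, is loop - lever - 0.08. It starts near its backward stop (3.49), leaning back to the robot; it swings almost freely and falls onto the lid once past upright.
- loop_bar (a point): middle of the yellow cross bar of the loop: a cylinder 8 mm thick, 84 mm long along y, 66 mm from the loop's pivot. Two 4 mm wires join it to the pivot, 17 mm left and right of the middle; the bar sticks out 23 mm beyond them on each side and can be pinched there (31 mm from the middle), clear of lever and keeper.
- grinder: blue plastic grinder with twist head, 58 mm diameter, 130 mm high, upright; origin under its middle. Leave alone.
- scoop: small walnut scoop lying on the counter, bowl 46 mm diameter, 120 mm long; origin under the bowl. Leave alone.
- garlic_press: brushed aluminium garlic press lying folded, 200 mm long, 45 mm wide, 26 mm high; origin near its middle. Leave alone.
- salt_dish: blue ceramic dish, 80 mm diameter, 35 mm high; origin under its middle. Leave alone.
- wood_spoon: wooden spoon lying beyond the box; origin near its middle. Leave alone.

How it is judged:
On the way, in this order (a step that is already met when the one before it is completed fails the run):
1. the lid has been slid to within 7 mm of fully shut while the lever is still raised (value of joint lid below 0.007 m and value of joint lever above 0.7 rad), for 0.2 s.
2. the loop bar is down behind the keeper, under its lip level, while the lever is still raised (x of loop_bar in the frame of keeper between 0.001 and 0.022 m and z of loop_bar in the frame of keeper below 0.012 m and value of joint lever above 0.7 rad), for 0.2 s.
At the end, for the whole second after the job is handed in: The lever lies flat (within 0.035 rad) and still, the lid is drawn to within 3 mm of fully shut, and the loop bar is held behind the keeper (its axis 1 to 8 mm behind the keeper's back face and less than 11 mm above the lid) (value of joint lever below 0.035 rad and value of joint lid below 0.003 m and x of loop_bar in the frame of keeper between 0.001 and 0.008 m and z of loop_bar in the frame of keeper below 0.011 m and velocity of joint lever below 0.05 rad/s); the robot touches nothing.
It fails at once if the lever is pressed with more than 25 N (contact force between the fingers and thumb_plate above 25 N).
It fails at once if the box's soft feet are squashed flat (box pressed down more than 16.5 mm) (value of joint spice_box below -0.0165 m).
It fails at once if a thing around the box is shifted more than 30 mm or knocked over (distance of any of grinder, scoop, garlic_press, salt_dish, wood_spoon from where it was at the start of the episode above 0.03 m or angle between grinder's own z axis and vertical above 0.5 rad).
It also fails if it takes over 61 s, if anything falls off the work surface, if the arm or the gripper's body presses on something with over 40 N, if the wrist force passes 120 N, or if a joint passes its speed limit or range.

### The arm

A 6-joint arm with a two-finger parallel gripper is mounted at the origin on the work surface. World frame = base frame: x ahead of the robot, y to its left, z up, the work surface at z = 0. Lengths are in m, angles in rad, forces in N, time in s.
With the tool pointing down it reaches from about 0.3 to 0.775 m from the base axis. Payload 14.6 kg.
Tool frame: the origin (TCP) lies on the centre line of the jaws, within the pads' length; the fingertips stand env.tips_ahead ahead of it and the grasp point (between the pads) lies 5 mm behind it (env.tips_ahead is the distance from the TCP to the fingertips, in m); z points along the fingers, x is the direction in which the jaws open and shut, and the axes are right-handed (so a half turn about z gives the same grasp; the last joint's range is limited). The gripper opens to 94 mm and grips with 3 to 60 N. Pads are 16 mm wide; open, the fingers measure 119 mm over their backs; the gripper's body (75 mm by 177 mm) begins 78 mm behind the grasp point.
Start: joints at [1.266, 0.3, 1.521, -0, 1.321, -0.067], TCP at [0.13, 0.535, 0.219] pointing down, gripper open.
Joint ranges: [-3.03, 3.03], [-0.79, 2.21], [0.23, 2.52], [-1.04, 4.18], [0, 3.07], [-2.55, 2.55]. Speed limits (rad/s): [2.22, 2.22, 2.57, 3.14, 3.14, 3.14].

### API

Orientations are given as a unit quaternion [w, x, y, z].
In Python, from bench import env gives the robot as it stands. The module is installed in compiled form; this text tells all that it offers.
- The arm moves only by the tool jog_arm, never from a script. Its argument "steps" is a list of rows, each a list of 3 entries, a list of its own where there are three numbers: the shift along the world's x, y, z in m, then the turn, a rotation vector about the world's x, y, z in degrees, then the closure in counts, from 0 (fully open) to 255 (shut). In form: [[[x, y, z], [ax, ay, az], gripper], ...]. A call has 1 to 20 rows; each row is the pose to reach, as a shift and turn from the pose measured when the call began; what a row does not reach only later rows make up. A row lasts 1/10 s, in which the tool goes at most 50 mm and 8.59 degrees, less where a joint would pass 70% of its speed; a pose out of reach is approached as far as the arm can. A call with a gripper value outside its range is refused whole. The fingers move at their own pace and stop on an object; the grip force is fixed at half the most. Time passes only in rows, so rows that repeat a pose let the fingers close. It gives the time, the measured TCP pose, the force and the opening at its end, in the units of the state.
- env.get_obs(): the state, without advancing time (a new reading comes with each control period).
- env.get_image(name): name is "scene" or "top"; returns a dict with "frame" (480x640x3 uint8, red, green, blue), "fx", "fy", "cx", "cy" (pixels), "T" (4x4, takes a point from camera to world coordinates). Camera axes: x right, y down, z forward; pixel columns grow to the right and rows downward; lengths in m; the calibration is good to about 2 mm. A picture is of the moment at which its call begins. There is no depth.
- env.hand_in(): hands the job in, once; it reports no verdict.
The state is a dict: "t": time; "joint_pos": joint angles; "dq": joint speeds; "joint_efforts": joint torques, N m; "position": TCP position; "orientation": TCP orientation; "ft_force": force on the tool from outside, world axes, zero at the start; "torque": the same for the moment, N m; "finger_gap": opening from 0.0 (shut) to 1.0 (fully open).
Only numpy, scipy, OpenCV 4.12 (cv2) and the standard library are available. Lean on these libraries where they do the work, as an engineer would, in place of code of your own. Each camera call takes 0.05 s, during which the arm holds its last target. There are 200 camera calls.

## Working session

There is one attempt and no reset: what is moved stays moved. The work goes in short steps, Python scripts to look and compute and a tool call to move; the robot and the scene stay as the last step left them, time stands still between calls to the robot, and variables do not carry over. Pictures are saved under pics/ and viewed, about 8 in all and at most 12, crops included, and the job is handed in when it is done.

Besides the shell and the picture viewer there is one more tool, called after ">>>" as name(argument=value, ...) on one line, values as JSON. jog_arm: Moves the arm, as the interface text tells. Its arguments: {"type":"object","properties":{"steps":{"type":"array","items":{"type":"array"}}},"required":["steps"]}

```bash
mkdir -p pics; cat > h.py <<'E'
import numpy as np, cv2
from bench import env
def shot(name,fn=None):
    im=env.get_image(name)
    if fn: cv2.imwrite('pics/'+fn,im['frame'][:,:,::-1])
    return im
def ray(im,u,v):
    T=np.array(im['T']); d=np.array([(u-im['cx'])/im['fx'],(v-im['cy'])/im['fy'],1.])
    return T[:3,3],T[:3,:3]@d
def onplane(im,u,v,z):
    o,d=ray(im,u,v); return o+d*(z-o[2])/d[2]
def proj(im,p):
    T=np.array(im['T']); c=T[:3,:3].T@(np.array(p)-T[:3,3]); return np.array([im['fx']*c[0]/c[2]+im['cx'],im['fy']*c[1]/c[2]+im['cy']])
def tri(im1,p1,im2,p2):
    o1,d1=ray(im1,*p1);o2,d2=ray(im2,*p2)
    s=np.linalg.lstsq(np.c_[d1,-d2],o2-o1,rcond=None)[0]
    a=o1+s[0]*d1;b=o2+s[1]*d2
    return (a+b)/2,np.linalg.norm(a-b)
E
python3 - <<'E'
from h import *
a=shot('scene','s1.png');b=shot('top','t1.png')
for i in(a,b):print(np.round(i['T'],3),i['fx'],i['cx'],i['cy'])
o=env.get_obs();print(o,env.tips_ahead)
E
```

```text
[[-0.266  0.763 -0.589  1.357]
 [ 0.964  0.217 -0.154  0.184]
 [ 0.01  -0.608 -0.794  1.079]
 [ 0.     0.     0.     1.   ]] 500.1987875078555 309.43911383455094 240.6087357982443
[[-0.008 -0.988  0.151  0.456]
 [-1.     0.01   0.013 -0.013]
 [-0.014 -0.151 -0.988  1.242]
 [ 0.     0.     0.     1.   ]] 462.94742784124594 316.56899219432484 244.64745847503568
{'t': 0.1, 'joint_pos': array([ 1.26643825e+00,  3.00432246e-01,  1.52145708e+00, -7.72163963e-06,
        1.32070363e+00, -6.65957601e-02]), 'dq': array([-0.00323914, -0.00223557, -0.00275668, -0.00094578,  0.00090477,
       -0.00074936]), 'joint_efforts': array([ 2.06718294e-03, -5.32649946e+01, -3.53284550e+01,  7.10594212e-02,
        2.34706578e-02, -4.55282395e-05]), 'position': array([0.1294838 , 0.53433763, 0.21896009]), 'orientation': array([ 2.85462816e-04,  7.85979109e-01,  6.18252852e-01, -4.10705538e-04]), 'ft_force': array([ 0.16261947, -0.4489483 , -0.07149905]), 'torque': array([ 0.03118305, -0.02025038, -0.01561304]), 'finger_gap': 1.0010960474609676} 0.014
```

View pics/s1.png

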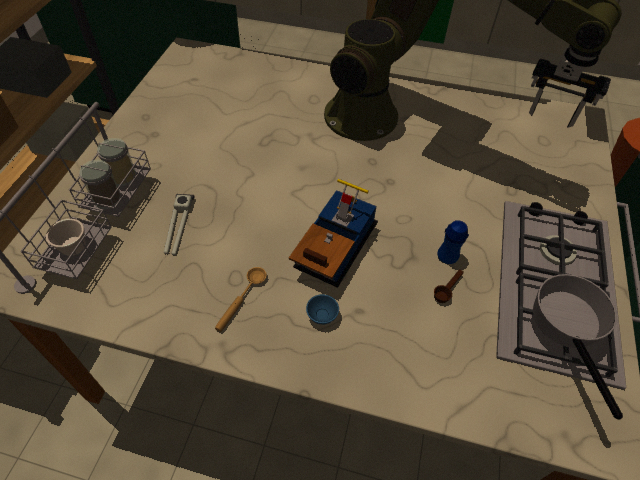

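View pics/t1.png

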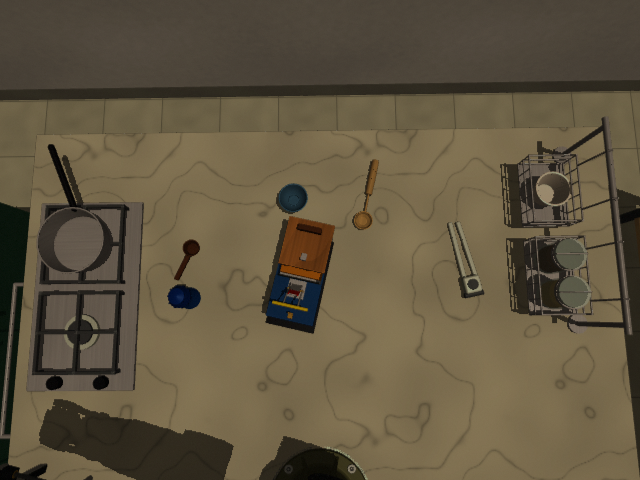

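The scene view shows the box near (335,235) and the top view near (300,275). The lid is open towards +x, the lever is raised and the loop leans back. I'll take an enlarged crop of each.

```bash
python3 - <<'E'
import cv2,numpy as np
s=cv2.imread('pics/s1.png')[175:295,280:390];t=cv2.imread('pics/t1.png')[210:340,255:345]
a=cv2.resize(s,None,fx=4,fy=4,interpolation=cv2.INTER_CUBIC);b=cv2.resize(t,None,fx=4,fy=4,interpolation=cv2.INTER_CUBIC)
H=max(a.shape[0],b.shape[0]);f=lambda x:np.pad(x,((0,H-x.shape[0]),(0,0),(0,0)))
c=np.hstack([f(a),f(b)]);c=np.clip(c.astype(float)*1.5,0,255).astype('uint8');print(c.shape);cv2.imwrite('pics/c1.png',c)
E
```

```text
(520, 800, 3)
```

View pics/c1.png

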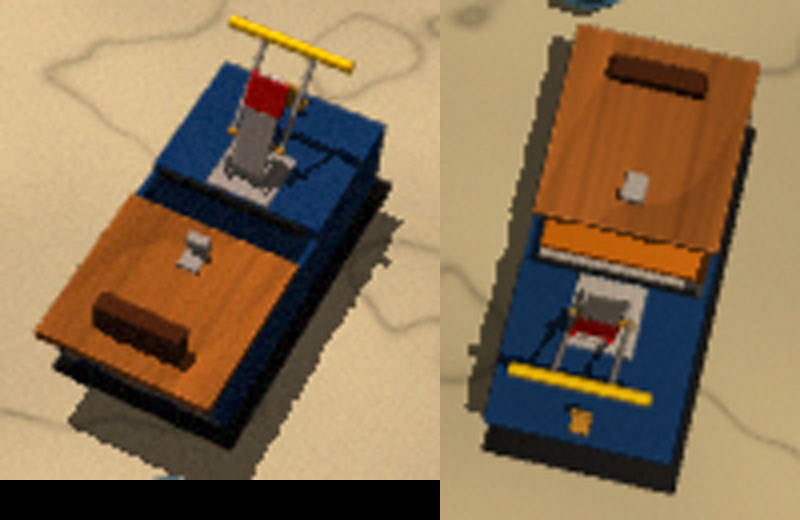

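```bash
cat > m.py <<'E'
from h import *
def bar(im,box):
    x0,y0,x1,y1=box
    hsv=cv2.cvtColor(im['frame'],cv2.COLOR_RGB2HSV);m=cv2.inRange(hsv,(24,190,110),(34,255,255))
    k=np.zeros_like(m);k[y0:y1,x0:x1]=m[y0:y1,x0:x1]
    n,l,st,_=cv2.connectedComponentsWithStats(k,connectivity=8)
    i=1+np.argmax(st[1:,4]);p=np.argwhere(l==i)[:,::-1].astype(float)
    c=p.mean(0);d=np.linalg.svd(p-c,full_matrices=False)[2][0];t=(p-c)@d
    return c,c+d*t.min(),c+d*t.max(),len(p)
E
python3 - <<'E'
from m import *
a=shot('scene');b=shot('top')
f=lambda x,y:(255+(x-440)/4,210+y/4)
g=lambda x,y:(280+x/4,175+y/4)
P={}
for n,p,z in [('deckNL',(487,420),.085),('deckNR',(675,462),.085),('lidFL',(580,27),.085),('lidFR',(758,65),.085),('lidNR',(718,252),.085),('lidNL',(535,215),.085),('gripL',(609,58),.109),('gripR',(707,74),.109),('keepertop',(636,176),.1),('catch',(580,416),.105)]:
    P[n]=onplane(b,*f(*p),z);print(n,P[n].round(4))
for n,p,z in [('lidNL_s',(296,263),.085),('lidNR_s',(133,195),.085),('lidFR_s',(37,333),.085),('lidFL_s',(213,410),.085),('deckNR_s',(225,62),.085),('deckNL_s',(384,125),.085)]:
    print(n,onplane(a,*g(*p),z).round(4))
ba=bar(a,(320,170,390,210));bb=bar(b,(260,290,320,320));print(ba,bb)
print(tri(a,ba[0],b,bb[0]))
for i,j in((1,1),(1,2),(2,1),(2,2)):print(i,j,tri(a,ba[i],b,bb[j]))
E
```

```text
deckNL [0.4576 0.127  0.085 ]
deckNR [0.431  0.0108 0.085 ]
lidFL [0.7053 0.0695 0.085 ]
lidFR [ 0.6793 -0.0438  0.085 ]
lidNR [ 0.5604 -0.0171  0.085 ]
lidNL [0.5848 0.0978 0.085 ]
gripL [0.6801 0.0497 0.109 ]
gripR [ 0.6693 -0.0113  0.109 ]
keepertop [0.6069 0.0335 0.1   ]
catch [0.4595 0.0679 0.105 ]
lidNL_s [0.5902 0.0989 0.085 ]
lidNR_s [ 0.565  -0.0137  0.085 ]
lidFR_s [ 0.6859 -0.0415  0.085 ]
lidFL_s [0.7111 0.075  0.085 ]
deckNR_s [0.4353 0.0159 0.085 ]
deckNL_s [0.4617 0.1305 0.085 ]
(array([349.875, 183.875]), array([347.07854151, 182.79637262]), array([352.97302179, 185.06994394]), 8) (array([305.5, 309. ]), array([304., 309.]), array([307., 309.]), 4)
(array([0.46811652, 0.04192114, 0.15188255]), np.float64(0.0274436422984746))
1 1 (array([0.4689546 , 0.03999154, 0.15562759]), np.float64(0.01675309327533591))
1 2 (array([0.46833946, 0.03643169, 0.15433738]), np.float64(0.023604262730910052))
2 1 (array([0.46786186, 0.04783001, 0.14912967]), np.float64(0.03206459844426252))
2 2 (array([0.46734219, 0.04426708, 0.14808296]), np.float64(0.03897941296849609))
```

```bash
python3 - <<'E'
from m import *
a=shot('scene');b=shot('top')
f=lambda x,y:(255+(x-440)/4,210+y/4)
g=lambda x,y:(280+x/4,175+y/4)
yaw=-.225;ex=np.array([np.cos(yaw),np.sin(yaw),0]);ey=np.array([-ex[1],ex[0],0]);O=np.array([.5488,.0476,.085])
def show(n,p,e=0):print(n,p.round(4),'box mm',np.round([(p-O)@ex*1e3,(p-O)@ey*1e3,(p-O)[2]*1e3],1),'err',round(e*1e3,1))
show('bar -y',*tri(a,g(232,22),b,f(650,399)));show('bar +y',*tri(a,g(353,67),b,f(510,370)))
show('keeper top',*tri(a,g(197,238),b,f(636,176)))
show('thumb top L',*tri(a,g(290,82),b,f(572,325)));show('thumb top R',*tri(a,g(252,72),b,f(618,337)))
show('gripL',*tri(a,g(187,345),b,f(609,58)));show('gripR',*tri(a,g(97,296),b,f(707,74)))
show('catch top view',onplane(b,*f(580,416),.106))
for n,im in(('s',a),('t',b)):
  # red centroid, dark grip
  hsv=cv2.cvtColor(im['frame'],cv2.COLOR_RGB2HSV);m=cv2.inRange(hsv,(0,180,60),(4,255,255))|cv2.inRange(hsv,(175,180,60),(180,255,255))
  x=np.argwhere(m[170:340,255:390]);print(n,len(x),x.mean(0)[::-1]+[255,170],x.min(0)[::-1]+[255,170],x.max(0)[::-1]+[255,170])
E
```

```text
bar -y [0.4686 0.024  0.1587] box mm [-72.9 -40.9  73.7] err 1.0
bar +y [0.4859 0.1058 0.1586] box mm [-74.3  42.7  73.6] err 1.8
keeper top [0.6055 0.0355 0.1072] box mm [58.   0.8 22.2] err 4.7
thumb top L [0.5114 0.0701 0.1609] box mm [-41.4  13.6  75.9] err 3.0
thumb top R [0.5044 0.0441 0.155 ] box mm [-42.5 -13.3  70. ] err 4.0
gripL [0.6815 0.0505 0.1019] box mm [128.7  32.4  16.9] err 0.9
gripR [ 0.6685 -0.01    0.1119] box mm [129.5 -29.4  26.9] err 2.8
catch top view [0.4595 0.0679 0.106 ] box mm [-91.6  -0.2  21. ] err 0.0
s 82 [346.03658537 198.40243902] [341 193] [351 204]
t 31 [293.96774194 292.09677419] [288 290] [298 295]
```

>>> jog_arm(steps=[[[0.05, -0.04, 0.03], [0, 0, 0], 255], [[0.09, -0.08, 0.04], [0, 0, 0], 255], [[0.13, -0.115, 0.04], [0, 0, 0], 255], [[0.165, -0.15, 0.04], [0, 0, 0], 255], [[0.2, -0.185, 0.04], [0, 0, 0], 255], [[0.24, -0.22, 0.04], [0, 0, 0], 255], [[0.275, -0.25, 0.04], [0, 0, 0], 255], [[0.31, -0.285, 0.04], [0, 0, 0], 255], [[0.345, -0.32, 0.04], [0, 0, 0], 255], [[0.38, -0.35, 0.04], [0, 0, 0], 255], [[0.415, -0.38, 0.04], [0, 0, 0], 255], [[0.45, -0.415, 0.04], [0, 0, 0], 255], [[0.485, -0.445, 0.04], [0, 0, 0], 255], [[0.52, -0.48, 0.04], [0, 0, 0], 255], [[0.55, -0.505, 0.04], [0, 0, 0], 255], [[0.567, -0.52, 0.03], [0, 0, 0.7], 255], [[0.567, -0.52, 0], [0, 0, 0.7], 255], [[0.567, -0.52, -0.04], [0, 0, 0.7], 255], [[0.567, -0.52, -0.06], [0, 0, 0.7], 255], [[0.567, -0.52, -0.06], [0, 0, 0.7], 255]])

```text
t: 2.3
position: [0.6953, 0.0144, 0.1556]
orientation: [-0.002, 0.782, 0.623, -0.002]
ft_force: [-0.5, -0.2, -0.6]
finger_gap: 0.004
```

```bash
cat >> h.py <<'E'
def pair(fn,sb=(270,160,400,310),tb=(245,190,355,340),k=3,gain=1.5):
    a=shot('scene');b=shot('top');c=[]
    for im,(x0,y0,x1,y1) in((a,sb),(b,tb)):
        c.append(cv2.resize(im['frame'][y0:y1,x0:x1,::-1],None,fx=k,fy=k,interpolation=cv2.INTER_CUBIC))
    H=max(i.shape[0] for i in c)
    o=np.hstack([np.pad(i,((0,H-i.shape[0]),(0,0),(0,0))) for i in c])
    cv2.imwrite('pics/'+fn,np.clip(o*float(gain),0,255).astype('uint8'));print(o.shape);return a,b
E
python3 -c "
from h import *
pair('p2.png')"
```

```text
(450, 720, 3)
```

View pics/p2.png

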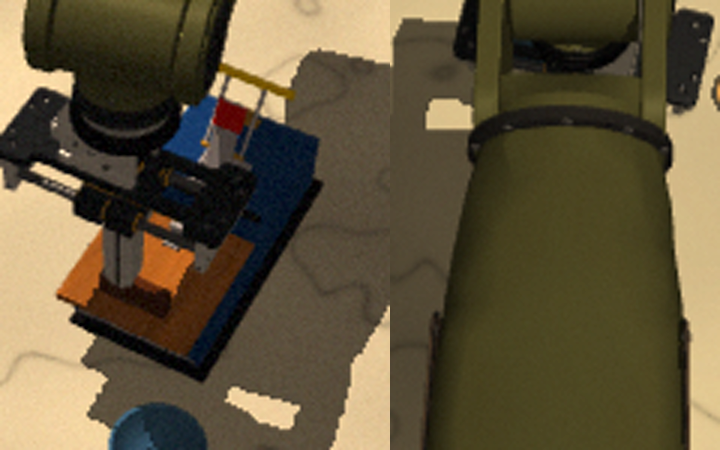

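>>> jog_arm(steps=[[[0.005, -0.001, -0.01], [0, 0, 0], 255], [[0.005, -0.001, -0.025], [0, 0, 0], 255], [[0.005, -0.001, -0.03], [0, 0, 0], 255], [[0.005, -0.001, -0.034], [0, 0, 0], 255], [[0.005, -0.001, -0.038], [0, 0, 0], 255], [[0.005, -0.001, -0.038], [0, 0, 0], 255]])

```text
t: 3.0
position: [0.7017, 0.0135, 0.1218]
orientation: [0.0, 0.782, 0.623, -0.0]
ft_force: [-0.1, -0.7, -0.0]
finger_gap: 0.0
```

>>> jog_arm(steps=[[[0, 0, -0.005], [0, 0, 0], 255], [[0, 0, -0.01], [0, 0, 0], 255], [[0, 0, -0.014], [0, 0, 0], 255], [[0, 0, -0.014], [0, 0, 0], 255]])

```text
t: 3.4
position: [0.7014, 0.0135, 0.107]
orientation: [-0.0, 0.782, 0.623, -0.0]
ft_force: [-0.8, 0.1, 0.2]
finger_gap: 0.001
```

>>> jog_arm(steps=[[[-0.0049, 0.0011, 0], [0, 0, 0], 255], [[-0.0097, 0.0022, 0], [0, 0, 0], 255], [[-0.0146, 0.0033, 0], [0, 0, 0], 255], [[-0.0195, 0.0045, 0], [0, 0, 0], 255], [[-0.0224, 0.0051, 0], [0, 0, 0], 255], [[-0.0244, 0.0056, 0], [0, 0, 0], 255], [[-0.0244, 0.0056, 0], [0, 0, 0], 255]])

```text
t: 4.1
position: [0.6768, 0.0192, 0.1071]
orientation: [-0.0, 0.782, 0.623, -0.001]
ft_force: [-0.2, 0.7, -0.3]
finger_gap: 0.006
```

>>> jog_arm(steps=[[[-0.002, 0.0005, 0], [0, 0, 0], 255], [[-0.004, 0.001, 0], [0, 0, 0], 255], [[-0.0055, 0.0012, 0], [0, 0, 0], 255]])

```text
t: 4.4
position: [0.6712, 0.0205, 0.107]
orientation: [-0.0, 0.782, 0.623, -0.001]
ft_force: [1.6, 0.8, -0.1]
finger_gap: 0.004
```

```bash
python3 -c "
from h import *
pair('p3.png')
o=env.get_obs();print(o['position'],o['ft_force'])"
```

```text
(450, 720, 3)
[0.67106321 0.02045061 0.10704812] [ 0.98233083 -0.35352577  0.22485886]
```

View pics/p3.png

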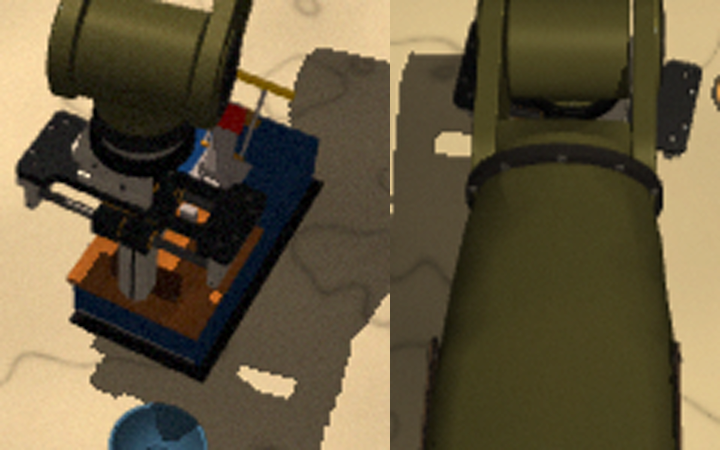

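>>> jog_arm(steps=[[[-0.002, 0.0005, 0], [0, 0, 0], 255], [[-0.0039, 0.0009, 0], [0, 0, 0], 255], [[-0.0039, 0.0009, 0], [0, 0, 0], 255]])

```text
t: 4.8
position: [0.6669, 0.0215, 0.107]
orientation: [-0.001, 0.782, 0.623, -0.001]
ft_force: [0.4, 0.7, -0.7]
finger_gap: 0.006
```

>>> jog_arm(steps=[[[-0.001, 0.0002, 0], [0, 0, 0], 255], [[-0.0019, 0.0004, 0], [0, 0, 0], 255], [[-0.0019, 0.0004, 0], [0, 0, 0], 255]])

```text
t: 5.1
position: [0.6649, 0.0219, 0.1071]
orientation: [-0.001, 0.782, 0.623, -0.001]
ft_force: [0.5, -0.2, -1.0]
finger_gap: 0.005
```

>>> jog_arm(steps=[[[-0.001, 0.0002, 0], [0, 0, 0], 255], [[-0.0019, 0.0004, 0], [0, 0, 0], 255], [[-0.0019, 0.0004, 0], [0, 0, 0], 255]])

```text
t: 5.4
position: [0.6638, 0.0221, 0.1075]
orientation: [0.0, 0.782, 0.623, 0.0]
ft_force: [8.2, -0.5, -0.9]
finger_gap: 0.006
```

>>> jog_arm(steps=[[[-0.001, 0.0002, 0], [0, 0, 0], 255], [[-0.001, 0.0002, 0], [0, 0, 0], 255]])

```text
t: 5.6
position: [0.6638, 0.0221, 0.1082]
orientation: [0.002, 0.782, 0.623, 0.001]
ft_force: [8.5, -1.3, -1.1]
finger_gap: 0.004
```

>>> jog_arm(steps=[[[-0.001, 0.0002, 0], [0, 0, 0], 255], [[-0.001, 0.0002, 0], [0, 0, 0], 255]])

```text
t: 5.8
position: [0.6638, 0.0221, 0.1087]
orientation: [0.003, 0.782, 0.623, 0.003]
ft_force: [9.3, -0.8, -1.1]
finger_gap: 0.005
```

>>> jog_arm(steps=[[[0.008, -0.002, 0], [0, 0, 0], 255], [[0.008, -0.002, 0.04], [0, 0, 0], 255], [[0.005, -0.001, 0.085], [0, 0, 0], 255], [[-0.02, 0.005, 0.11], [0, 0, 0], 255], [[-0.06, 0.014, 0.11], [0, 0, 0], 255], [[-0.1, 0.023, 0.11], [0, 0, 0], 255], [[-0.14, 0.032, 0.11], [0, 0, 0], 255], [[-0.18, 0.041, 0.11], [0, 0, 0], 255], [[-0.21, 0.047, 0.11], [0, 0, 0], 255], [[-0.216, 0.049, 0.11], [0, 0, 0], 255], [[-0.216, 0.049, 0.08], [0, 0, 0], 255], [[-0.216, 0.049, 0.057], [0, 0, 0], 255], [[-0.216, 0.049, 0.057], [0, 0, 0], 255]])

```text
t: 7.1
position: [0.4471, 0.0709, 0.1635]
orientation: [0.001, 0.782, 0.623, 0.001]
ft_force: [0.4, -1.0, 1.2]
finger_gap: 0.004
```

```bash
python3 -c "
from h import *
pair('p4.png')
o=env.get_obs();print(o['position'],o['ft_force'])"
```

```text
(450, 720, 3)
[0.44838129 0.07103606 0.16623222] [-0.72434842 -0.02393695  0.09519364]
```

View pics/p4.png

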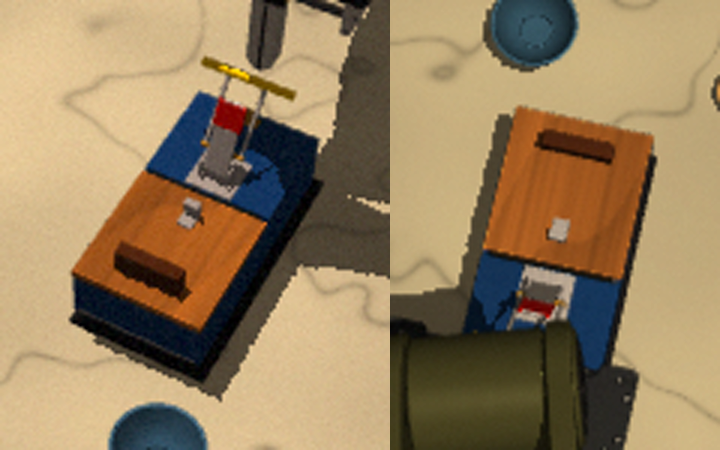

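>>> jog_arm(steps=[[[0.01, -0.0022, 0], [0, 0, 0], 255], [[0.02, -0.0045, 0.003], [0, 0, 0], 255], [[0.028, -0.0065, 0.006], [0, 0, 0], 255], [[0.036, -0.0083, 0.01], [0, 0, 0], 255], [[0.044, -0.01, 0.013], [0, 0, 0], 255], [[0.052, -0.012, 0.015], [0, 0, 0], 255], [[0.06, -0.0138, 0.015], [0, 0, 0], 255], [[0.067, -0.0154, 0.015], [0, 0, 0], 255], [[0.074, -0.017, 0.015], [0, 0, 0], 255], [[0.074, -0.017, 0.015], [0, 0, 0], 255], [[0.05, -0.0115, 0.025], [0, 0, 0], 255], [[0.02, -0.0045, 0.025], [0, 0, 0], 255], [[0.0, 0.0, 0.025], [0, 0, 0], 255], [[0.0, 0.0, 0.0], [0, 0, 0], 255]])

```text
t: 8.6
position: [0.448, 0.0717, 0.1685]
orientation: [0.004, 0.782, 0.623, 0.005]
ft_force: [1.4, 0.1, -0.2]
finger_gap: 0.006
```

```bash
python3 -c "
from h import *
pair('p5.png')
o=env.get_obs();print(o['position'],o['ft_force'])"
```

```text
(450, 720, 3)
[0.44695684 0.07112055 0.16452028] [-0.09828342 -0.68373402  0.77854283]
```

View pics/p5.png

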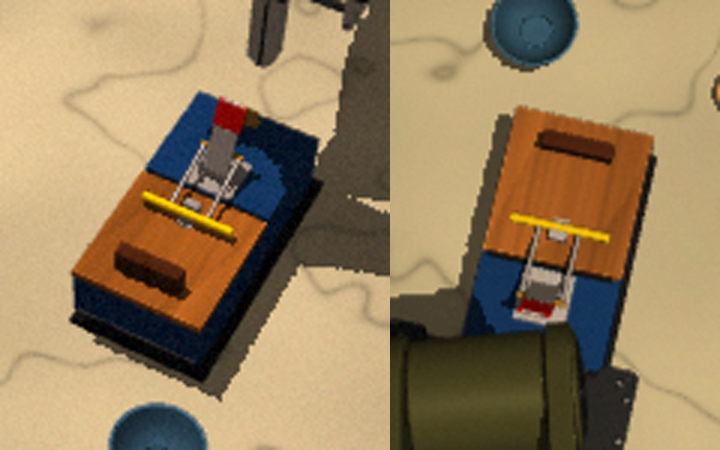

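>>> jog_arm(steps=[[[0.01, -0.0023, -0.005], [0, 0, 0], 255], [[0.022, -0.005, -0.006], [0, 0, 0], 255], [[0.034, -0.008, -0.006], [0, 0, 0], 255], [[0.042, -0.01, -0.006], [0, 0, 0], 255], [[0.05, -0.0117, -0.006], [0, 0, 0], 255], [[0.058, -0.0136, -0.006], [0, 0, 0], 255], [[0.066, -0.0155, -0.006], [0, 0, 0], 255], [[0.072, -0.017, -0.006], [0, 0, 0], 255], [[0.076, -0.018, -0.006], [0, 0, 0], 255], [[0.076, -0.018, -0.006], [0, 0, 0], 255]])

```text
t: 9.7
position: [0.5234, 0.053, 0.1584]
orientation: [0.002, 0.782, 0.623, 0.001]
ft_force: [-0.0, 0.1, 0.2]
finger_gap: 0.005
```

>>> jog_arm(steps=[[[-0.02, 0.0045, 0], [0, 0, 0], 255], [[-0.04, 0.009, 0.02], [0, 0, 0], 255], [[-0.04, 0.009, 0.06], [0, 0, 0], 255], [[-0.06, 0.014, 0.07], [0, 0, 0], 255], [[-0.08, 0.018, 0.07], [0, 0, 0], 255], [[-0.08, 0.018, 0.07], [0, 0, 0], 255]])

```text
t: 10.3
position: [0.4423, 0.0713, 0.229]
orientation: [0.002, 0.782, 0.623, 0.002]
ft_force: [0.3, 0.0, -1.2]
finger_gap: 0.002
```

```bash
python3 -c "
from h import *
pair('p6.png')
o=env.get_obs();print(o['position'],o['ft_force'])"
```

```text
(450, 720, 3)
[0.44370042 0.07099113 0.22866033] [ 0.33309136  0.42856861 -0.14680621]
```

View pics/p6.png

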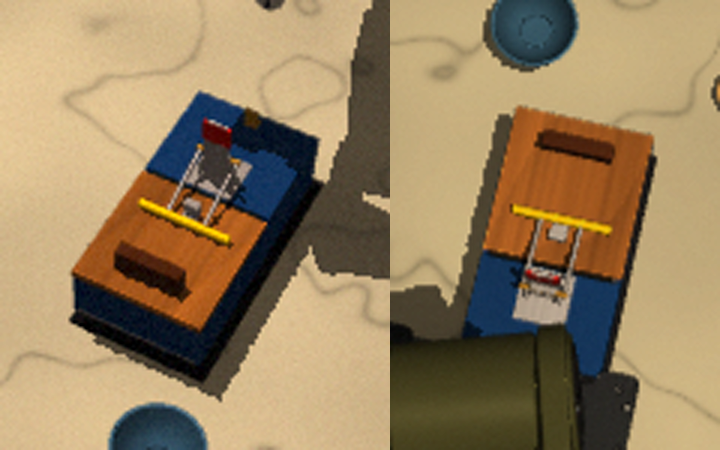

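```bash
python3 - <<'E'
from m import *
a=shot('scene');b=shot('top')
yaw=-.225;ex=np.array([np.cos(yaw),np.sin(yaw),0]);ey=np.array([-ex[1],ex[0],0]);O=np.array([.5488,.0476,.085])
def show(n,p,e=0):print(n,p.round(4),'box mm',np.round([(p-O)@ex*1e3,(p-O)@ey*1e3,(p-O)[2]*1e3],1),'err',round(e*1e3,1))
g=lambda x,y:(270+x/3,160+y/3);f=lambda x,y:(245+(x-390)/3,190+y/3)
show('bar+y',*tri(a,g(230,240),b,f(515,208)));show('bar-y',*tri(a,g(142,203),b,f(609,230)))
show('keeper lip',*tri(a,g(193,207),b,f(558,231)))
show('keeper lip plane',onplane(b,*f(558,231),.1))
show('lever end',*tri(a,g(219,122),b,f(543,278)))
for n,im,bx in(('s',a,(305,215,355,250)),('t',b,(280,250,325,275))):
    c=im['frame'].astype(int);m=((c[:,:,0]>c[:,:,2]+90)&(c[:,:,1]>0.72*c[:,:,0])).astype('uint8')
    k=np.zeros_like(m);x0,y0,x1,y1=bx;k[y0:y1,x0:x1]=m[y0:y1,x0:x1];p=np.argwhere(k)[:,::-1];print(n,len(p),p.mean(0),p.min(0),p.max(0))
    if n=='s':pa=p.mean(0)
    else: show('bar mask',*tri(a,pa,b,p.mean(0)))
E
```

```text
bar+y [0.5952 0.0793 0.0874] box mm [38.2 41.3  2.4] err 3.4
bar-y [ 5.762e-01 -4.000e-04  8.680e-02] box mm [ 37.4 -40.7   1.8] err 1.1
keeper lip [0.5748 0.0426 0.0945] box mm [26.5  1.   9.5] err 2.7
keeper lip plane [0.5745 0.0411 0.1   ] box mm [26.5 -0.6 15. ] err 0.0
lever end [0.5316 0.0512 0.1575] box mm [-17.6  -0.3  72.5] err 2.1
s 74 [331.54054054 233.36486486] [317 226] [346 240]
t 86 [302.09302326 262.76744186] [286 259] [318 267]
bar mask [0.5862 0.0393 0.0893] box mm [38.3  0.2  4.3] err 1.0
```

>>> jog_arm(steps=[[[0.03, -0.0067, 0], [0, 0, 0], 255], [[0.065, -0.0145, 0], [0, 0, 0], 255], [[0.1, -0.0223, 0], [0, 0, 0], 255], [[0.111, -0.0247, 0], [0, 0, 0], 255], [[0.111, -0.0247, -0.02], [0, 0, 0], 255], [[0.111, -0.0247, -0.045], [0, 0, 0], 255], [[0.111, -0.0247, -0.062], [0, 0, 0], 255], [[0.111, -0.0247, -0.064], [0, 0, 0], 255], [[0.111, -0.0247, -0.064], [0, 0, 0], 255]])

```text
t: 11.4
position: [0.5552, 0.046, 0.1641]
orientation: [0.002, 0.782, 0.623, 0.001]
ft_force: [1.1, 0.2, 0.5]
finger_gap: 0.005
```

```bash
cat > arc.py <<'E'
from h import *
import sys
yaw=-.225;ex=np.array([np.cos(yaw),np.sin(yaw)]);O=np.array([.5488,.0476])
r=float(sys.argv[1]);o=env.get_obs();p=o['position']
print(p.round(4),'box x',((p[:2]-O)@ex*1e3).round(1),'y',((p[:2]-O)@[-ex[1],ex[0]]*1e3).round(1),'tip above deck',round((p[2]-.014-.085)*1e3,1),o['ft_force'].round(1))
for t in map(float,sys.argv[2:]):
    xc=-20-r*np.cos(t)+6*np.sin(t)+8; z=85+12.5+r*np.sin(t)+6*np.cos(t)
    w=O+xc*1e-3*ex
    print(t,np.r_[w-p[:2],z*1e-3+.014-p[2]].round(4))
E
python3 arc.py 54 1.6 1.5 1.4 1.3 1.2 1.1 1.0 .9 .8 .7 .6 .5 .4
```

```text
[0.5552 0.046  0.1641] box x 6.6 y -0.1 tip above deck 65.1 [1.1 0.2 0.5]
1.6 [-0.0108  0.0026  0.0012]
1.5 [-0.016   0.0038  0.0017]
1.4 [-0.0213  0.005   0.0017]
1.3 [-0.0266  0.0062  0.0011]
1.2 [-0.0318  0.0074 -0.0001]
1.1 [-0.0368  0.0086 -0.0017]
1.0 [-0.0417  0.0097 -0.0039]
0.9 [-0.0463  0.0107 -0.0066]
0.8 [-0.0506  0.0117 -0.0097]
0.7 [-0.0546  0.0126 -0.0132]
0.6 [-0.0583  0.0135 -0.0171]
0.5 [-0.0615  0.0142 -0.0214]
0.4 [-0.0643  0.0149 -0.026 ]
```

>>> jog_arm(steps=[[[-0.0108, 0.0026, 0.0012], [0, 0, 0], 255], [[-0.016, 0.0038, 0.0015], [0, 0, 0], 255], [[-0.0213, 0.005, 0.0015], [0, 0, 0], 255], [[-0.0266, 0.0062, 0.001], [0, 0, 0], 255], [[-0.0318, 0.0074, -0.0001], [0, 0, 0], 255], [[-0.0368, 0.0086, -0.0017], [0, 0, 0], 255], [[-0.0417, 0.0097, -0.0039], [0, 0, 0], 255], [[-0.0463, 0.0107, -0.0066], [0, 0, 0], 255], [[-0.0463, 0.0107, -0.0066], [0, 0, 0], 255]])

```text
t: 12.3
position: [0.5082, 0.0569, 0.1571]
orientation: [0.001, 0.782, 0.623, 0.0]
ft_force: [0.7, 0.4, 1.1]
finger_gap: 0.006
```

```bash
python3 -c "
from h import *
pair('p7.png')"; python3 arc.py 54 .9 .8 .7 .6 .5 .4 .3 .2
```

```text
(450, 720, 3)
[0.5086 0.0567 0.1573] box x -41.2 y -0.0 tip above deck 58.3 [-0.3 -0.7  0.8]
0.9 [ 0.0003 -0.      0.0002]
0.8 [-0.004   0.001  -0.0029]
0.7 [-0.008   0.0019 -0.0064]
0.6 [-0.0117  0.0027 -0.0104]
0.5 [-0.0149  0.0035 -0.0147]
0.4 [-0.0177  0.0041 -0.0193]
0.3 [-0.0201  0.0046 -0.0241]
0.2 [-0.022   0.0051 -0.0292]
```

View pics/p7.png

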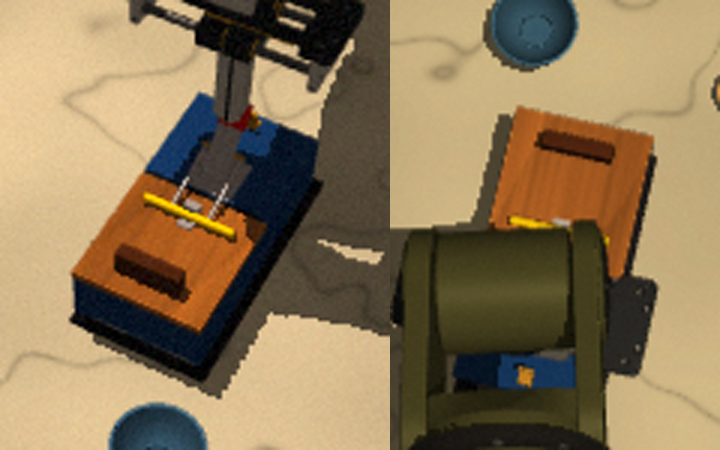

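```bash
cat > tb.py <<'E'
from m import *
yaw=-.225;ex=np.array([np.cos(yaw),np.sin(yaw),0]);ey=np.array([-ex[1],ex[0],0]);O=np.array([.5488,.0476,.085])
def show(n,p,e=0):print(n,p.round(4),'box mm',np.round([(p-O)@ex*1e3,(p-O)@ey*1e3,(p-O)[2]*1e3],1),'err',round(e*1e3,1))
def yel(im,bx):
    c=im['frame'].astype(int);m=((c[:,:,0]>c[:,:,2]+60)&(c[:,:,1]>0.72*c[:,:,0])).astype('uint8')
    x0,y0,x1,y1=bx;return np.argwhere(m[y0:y1,x0:x1])[:,::-1]+[x0,y0]
E
python3 - <<'E'
from tb import *
a=shot('scene');b=shot('top')
pa=yel(a,(305,215,355,250));pb=yel(b,(280,250,325,275))
print(len(pa),pa.min(0),pa.max(0),pa.mean(0),len(pb),pb.min(0),pb.max(0))
# line fits; bar centre in scene; height from intersection of +y end with rows
fa=np.polyfit(pa[:,0],pa[:,1],1);fb=np.polyfit(pb[:,0],pb[:,1],1);print(fa,fb)
c=pa.mean(0)
for z in (.089,.093,.104):
    p=onplane(a,*c,z);q=proj(b,p);show(f'z{z}',p);print(' top px',q.round(1),'top bar line row',np.polyval(fb,q[0]).round(1))
E
```

```text
84 [306 218] [347 238] [330.86904762 230.4047619 ] 39 [285 262] [317 270]
[  0.36275304 110.38100942] [  0.21395349 201.64186047]
z0.089 [0.577  0.0358 0.089 ] box mm [30.1 -5.2  4. ] err 0.0
 top px [303.3 266.4] top bar line row 266.5
z0.093 [0.5802 0.0364 0.093 ] box mm [33.1 -3.9  8. ] err 0.0
 top px [303. 265.] top bar line row 266.5
z0.104 [0.5889 0.038  0.104 ] box mm [41.2 -0.4 19. ] err 0.0
 top px [302.1 261.1] top bar line row 266.3
```

>>> jog_arm(steps=[[[-0.002, 0.0005, -0.0025], [0, 0, 0], 255], [[-0.004, 0.001, -0.005], [0, 0, 0], 255], [[-0.006, 0.0014, -0.008], [0, 0, 0], 255], [[-0.008, 0.0019, -0.0105], [0, 0, 0], 255], [[-0.01, 0.0023, -0.0125], [0, 0, 0], 255], [[-0.0117, 0.0027, -0.0144], [0, 0, 0], 255], [[-0.0117, 0.0027, -0.0144], [0, 0, 0], 255]])

```text
t: 13.2
position: [0.4969, 0.0595, 0.1428]
orientation: [0.001, 0.782, 0.623, 0.001]
ft_force: [-0.0, -0.7, 5.3]
finger_gap: 0.004
```

```bash
python3 arc.py 54 .6 .5 .4 .3 .2 .1 0
```

```text
[0.4969 0.0595 0.1428] box x -53.3 y 0.0 tip above deck 43.8 [-0.  -0.7  5.3]
0.6 [ 0.0001 -0.      0.0041]
0.5 [-0.0032  0.0007 -0.0001]
0.4 [-0.006   0.0014 -0.0047]
0.3 [-0.0083  0.0019 -0.0096]
0.2 [-0.0102  0.0023 -0.0147]
0.1 [-0.0116  0.0026 -0.0199]
0.0 [-0.0124  0.0028 -0.0253]
```

>>> jog_arm(steps=[[[-0.0016, 0.0004, -0.0025], [0, 0, 0], 255], [[-0.0032, 0.0007, -0.005], [0, 0, 0], 255], [[-0.0046, 0.001, -0.0073], [0, 0, 0], 255], [[-0.006, 0.0014, -0.0095], [0, 0, 0], 255], [[-0.0072, 0.0016, -0.0118], [0, 0, 0], 255], [[-0.0083, 0.0019, -0.014], [0, 0, 0], 255], [[-0.0083, 0.0019, -0.014], [0, 0, 0], 255]])

```text
t: 13.9
position: [0.488, 0.0615, 0.1285]
orientation: [0.001, 0.782, 0.623, -0.0]
ft_force: [-0.6, 0.2, 4.4]
finger_gap: 0.007
```

```bash
python3 arc.py 54 .3 .2 .1 0
```

```text
[0.488  0.0615 0.1285] box x -62.4 y -0.0 tip above deck 29.5 [-0.6  0.2  4.4]
0.3 [ 0.0006 -0.0001  0.0047]
0.2 [-0.0013  0.0003 -0.0004]
0.1 [-0.0027  0.0007 -0.0056]
0.0 [-0.0035  0.0008 -0.011 ]
```

>>> jog_arm(steps=[[[-0.001, 0.0002, -0.002], [0, 0, 0], 255], [[-0.0018, 0.0004, -0.004], [0, 0, 0], 255], [[-0.0024, 0.0006, -0.006], [0, 0, 0], 255], [[-0.0028, 0.0007, -0.008], [0, 0, 0], 255], [[-0.003, 0.0007, -0.0095], [0, 0, 0], 255], [[-0.003, 0.0007, -0.011], [0, 0, 0], 255], [[-0.003, 0.0007, -0.011], [0, 0, 0], 255]])

```text
t: 14.6
position: [0.4849, 0.0622, 0.1173]
orientation: [0.001, 0.782, 0.623, -0.0]
ft_force: [-1.9, 0.8, 2.6]
finger_gap: 0.008
```

```bash
python3 arc.py 54 .2 .1 0.08 0
```

```text
[0.4849 0.0622 0.1173] box x -65.6 y -0.0 tip above deck 18.3 [-1.9  0.8  2.6]
0.2 [ 0.0018 -0.0004  0.0108]
0.1 [ 0.0004 -0.0001  0.0056]
0.08 [ 0.0002 -0.      0.0045]
0.0 [-0.0004  0.0001  0.0002]
```

>>> jog_arm(steps=[[[0, 0, -0.0012], [0, 0, 0], 255], [[0, 0, -0.0024], [0, 0, 0], 255], [[0, 0, -0.0036], [0, 0, 0], 255], [[0, 0, -0.0036], [0, 0, 0], 255]])

```text
t: 15.0
position: [0.4849, 0.0622, 0.1137]
orientation: [0.001, 0.782, 0.623, -0.0]
ft_force: [-4.3, 1.7, 7.6]
finger_gap: 0.004
```

>>> jog_arm(steps=[[[0, 0, -0.001], [0, 0, 0], 255], [[0, 0, -0.002], [0, 0, 0], 255], [[0, 0, -0.002], [0, 0, 0], 255]])

```text
t: 15.3
position: [0.4849, 0.0622, 0.1119]
orientation: [0.001, 0.782, 0.623, -0.0]
ft_force: [-3.7, -0.0, 8.6]
finger_gap: 0.002
```

>>> jog_arm(steps=[[[0, 0, -0.001], [0, 0, 0], 255], [[0, 0, -0.002], [0, 0, 0], 255], [[0, 0, -0.002], [0, 0, 0], 255]])

```text
t: 15.6
position: [0.4848, 0.0623, 0.1102]
orientation: [0.001, 0.782, 0.623, -0.0]
ft_force: [-4.4, 0.6, 9.2]
finger_gap: 0.006
```

>>> jog_arm(steps=[[[0, 0, -0.001], [0, 0, 0], 255], [[0, 0, -0.0015], [0, 0, 0], 255], [[0, 0, -0.0015], [0, 0, 0], 255]])

```text
t: 15.9
position: [0.4848, 0.0623, 0.1088]
orientation: [0.001, 0.782, 0.623, -0.0]
ft_force: [-4.1, 1.0, 6.1]
finger_gap: 0.002
```

>>> jog_arm(steps=[[[0, 0, -0.001], [0, 0, 0], 255], [[0, 0, -0.0025], [0, 0, 0], 255], [[0, 0, -0.0025], [0, 0, 0], 255]])

```text
t: 16.2
position: [0.4848, 0.0623, 0.1065]
orientation: [0.001, 0.782, 0.623, -0.0]
ft_force: [-4.1, 0.6, 9.6]
finger_gap: 0.005
```

>>> jog_arm(steps=[[[0, 0, -0.001], [0, 0, 0], 255], [[0, 0, -0.002], [0, 0, 0], 255], [[0, 0, -0.002], [0, 0, 0], 255]])

```text
t: 16.5
position: [0.4848, 0.0623, 0.1049]
orientation: [0.001, 0.782, 0.623, -0.0]
ft_force: [-4.4, 0.2, 11.3]
finger_gap: 0.008
```

>>> jog_arm(steps=[[[0, 0, 0.006], [0, 0, 0], 255], [[0, 0, 0.015], [0, 0, 0], 255], [[0, 0, 0.04], [0, 0, 0], 255], [[0, 0, 0.08], [0, 0, 0], 255], [[-0.01, 0.03, 0.12], [0, 0, 0], 255], [[-0.04, 0.07, 0.13], [0, 0, 0], 255], [[-0.07, 0.11, 0.13], [0, 0, 0], 255], [[-0.1, 0.15, 0.13], [0, 0, 0], 255], [[-0.12, 0.19, 0.13], [0, 0, 0], 255], [[-0.14, 0.23, 0.13], [0, 0, 0], 255], [[-0.14, 0.23, 0.13], [0, 0, 0], 255]])

```text
t: 17.6
position: [0.3427, 0.2955, 0.2352]
orientation: [0.0, 0.781, 0.625, 0.0]
ft_force: [0.3, -0.7, -0.2]
finger_gap: 0.006
```

```bash
python3 - <<'E'
from tb import *
a,b=pair('p8.png')
cv2.imwrite('pics/a8.png',a['frame'][:,:,::-1]);cv2.imwrite('pics/b8.png',b['frame'][:,:,::-1])
pa=yel(a,(305,215,355,245));pb=yel(b,(280,250,325,280))
print(len(pa),pa.min(0),pa.max(0),len(pb),pb.min(0),pb.max(0))
show('bar',*tri(a,pa.mean(0),b,pb.mean(0)))
for n,im in(('s',a),('t',b)):
  hsv=cv2.cvtColor(im['frame'],cv2.COLOR_RGB2HSV);m=cv2.inRange(hsv,(0,180,60),(4,255,255))|cv2.inRange(hsv,(175,180,60),(180,255,255))
  x=np.argwhere(m[170:340,255:390])[:,::-1]+[255,170];print(n,len(x),x.mean(0),x.min(0),x.max(0));
  show('thumb on flat plane',onplane(im,*x.mean(0),.1035))
  if n=='s':pr=x.mean(0)
show('thumb tri',*tri(a,pr,b,x.mean(0)))
print(env.get_obs()['position'])
E
```

```text
(450, 720, 3)
75 [308 219] [347 236] 81 [285 263] [317 271]
bar [0.5753 0.0396 0.0927] box mm [27.6 -1.9  7.7] err 5.5
s 66 [351.1969697  201.06060606] [345 197] [357 206]
thumb on flat plane [0.4784 0.0655 0.1035] box mm [-72.6   1.7  18.5] err 0.0
t 102 [291.05882353 307.32352941] [285 302] [297 313]
thumb on flat plane [0.4756 0.0655 0.1035] box mm [-75.4   1.1  18.5] err 0.0
thumb tri [0.4757 0.0654 0.1006] box mm [-75.3   1.   15.6] err 0.5
[0.34454547 0.29262474 0.23498259]
```

View pics/p8.png

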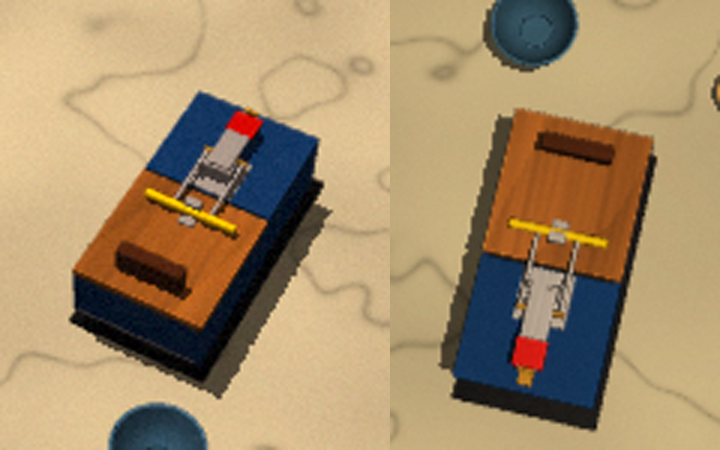

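```bash
python3 - <<'E'
import cv2,numpy as np
a=cv2.imread('pics/a8.png')[210:250,310:360];b=cv2.imread('pics/b8.png')[250:290,280:330]
c=np.hstack([cv2.resize(i,None,fx=8,fy=8,interpolation=cv2.INTER_NEAREST) for i in(a,b)])
cv2.imwrite('pics/z8.png',np.clip(c*1.4,0,255).astype('uint8'))
E
```

```text
(no output)
```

View pics/z8.png

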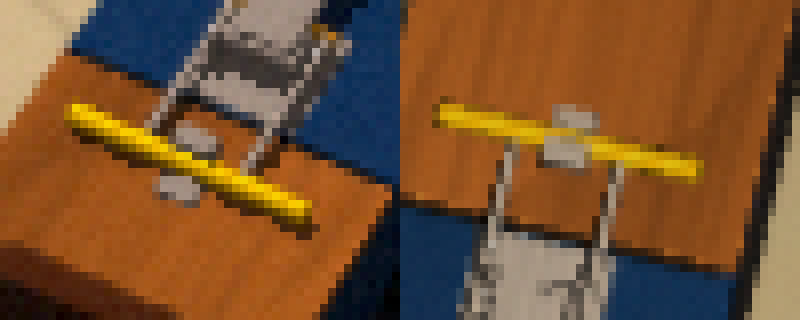

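```bash
python3 -c "
from h import *
print(env.hand_in(), env.get_obs()['t'])"
```

```text
the job is handed in; nothing more can be done
the job is handed in; nothing more can be done
```

The spice box is latched and handed in at about 18 s of the 61 s allowed. The hand-in gives no verdict, so these are my own last checks.

**What I did**
- I slid the lid with closed fingers behind the grip rib until the seal pushed back at about 8–9 N.
- I tipped the loop over and raised the lever to about upright, so the bar dropped behind the keeper. I measured the bar about 10 mm behind it and 4 mm above the lid.
- I pressed the lever down in an arc. The push rose to about 9 N, fell to 6 N at the snap, and I then pressed to 11 N to seat the lever before letting go. All readings were well under 25 N. I estimate the box sank about 11 mm, short of the 16.5 mm limit.

**Last checks**
- **Lever:** it looks flat, with its end at the catch. The two cameras together put the thumb plate about 3 mm lower and 3 mm further towards the robot than given, which is about as good as the camera measurement gets.
- **Bar height:** it sits about 7.7 mm above the lid, and in the top view the keeper's lip covers part of it.
- **Bar position:** the two cameras' sight lines missed each other by 5.5 mm, because the lip hides part of the bar. I could not confirm how far behind the keeper it lies.
- **Lid:** it looks shut, but I did not measure the final gap. I'm relying on the latch feel to say it is within 3 mm.
- **Other things:** no contact was felt with them, and the dish is where it was in the last pictures. I did not measure the others again.
- **Robot:** it was clear of everything at hand-in.

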